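# Snap the work plate into its seat at the tin-lantern stall

## Task

Fit the round steel work plate (the disc with the upright tongue) into the round seat of the jig: tip it so that one edge goes in underneath the fixed lip, then press the opposite edge down past the sprung catch until the plate lies flat on the bottom of the seat. Let go of it, and leave the tins, lanterns and other things on the table where they are.

Things in the scene. Friction and masses are not known exactly. Their poses are not given: they have to be found in the camera images.
- plate: Steel disc, 80 mm diameter, 5 mm thick, about 0.25 kg, with an upright flat tongue in its middle, 8 mm thick (along the plate's x), 26 mm wide (along y), up to 35 mm above the underside. Starts flat on the table, tongue up. Origin: centre of its underside. Tucked under the lip and let go, it rests on the noses, that edge some 7 mm up; pressing near there with 5 to 8 N snaps it down.
- jig: The jig: fixed block, 170 x 150 mm, top (dark steel, 160 x 140 mm) 40 mm above the table, with a round seat sunk in the middle of its top, a fixed lip on its -x side and a sprung catch on its +x side. Origin: centre of its underside; z up.
- seat (a point): Centre of the floor of the seat, axes as the jig's. The seat is a round recess, 83 mm diameter, 10 mm deep, its floor 30 mm above the table.
- lip (a point): Middle of the lip's straight lower edge, axes as the jig's. The lip is a flat steel bar, 4 mm thick, 44 mm wide along y, lying on the block's top. It overhangs the seat by 6 mm: its edge is 35.5 mm to -x of the seat's centre, its underside 10 mm above the seat's floor, so a level plate cannot go in from above.
- noses (a point): Midway between the tips of the catch's two brass noses (y = 16 to 26 mm either side), 32.9 mm to +x of the seat's centre, 6.5 mm above its floor; axes as the jig's. They slope 45 degrees above and below and give way to +x, up to 6 mm, on springs (6 N + 1 N per mm). A brass bar (12 x 60 mm, 28 mm farther to +x) joins them and stands 7 mm above the block's top.
- small_tin: Open steel tin, 42 mm diameter, 50 mm tall, standing on the table between the work plate and the jig; leave it. Origin: centre of its underside.
- blank_disc: Plain small steel disc without a tongue, 52 mm diameter, 4 mm thick, lying on the table nearer the robot; not the work plate, leave it. Origin: centre of its underside.
- tall_tin: Open steel tin, 74 mm diameter, 110 mm tall, standing farther back on the table; leave it. Origin: centre of its underside.
- lantern: Pot-bellied lantern of steel strips, 136 mm wide, 140 mm tall, with a steel rim, standing on the robot's left; leave it. Origin: centre of its underside.
- brass_lantern: The same lantern with a brass rim, standing on the robot's right; leave it. Origin: centre of its underside.
- wood_block: Light wooden block, 70 x 45 x 35 mm, lying farther back on the table; leave it. Origin: centre of its underside.
- brush: Hand brush, 170 mm long, lying farther back on the table; leave it.

How it is judged:
On the way:
1. the plate is tipped into the seat, its edge tucked under the lip and the opposite edge still raised (angle between plate's own z axis and vertical between 0.05 and 0.4 rad and horizontal distance between plate and seat below 0.006 m and z of plate in the frame of seat below 0.014 m), for 0.1 s.
At the end, for the whole second after the job is handed in: The work plate lies at rest, let go, flat on the seat's floor under the lip and the catch: its underside's centre within 4 mm sideways of the seat's centre and less than 1.5 mm above its floor, tilted less than 0.025 rad (horizontal distance between plate and seat below 0.004 m and z of plate in the frame of seat between -0.002 and 0.0015 m and angle between plate's own z axis and vertical below 0.025 rad and linear speed of plate below 0.01 m/s); the robot touches nothing.
It fails at once if another thing on the table was shifted by more than 20 mm (brush: 40 mm) (distance of any of small_tin, blank_disc, tall_tin, lantern, brass_lantern, wood_block from where it was at the start of the episode above 0.02 m or distance of brush from where it was at the start of the episode above 0.04 m).
It also fails if it takes over 54 s, if anything falls off the work surface, if the arm or the gripper's body presses on something with over 40 N, if the wrist force passes 120 N, or if a joint passes its speed limit or range.

## Robot

A 7-joint arm with a two-finger parallel gripper is mounted at the origin on the work surface. World frame = base frame: x ahead of the robot, y to its left, z up, the work surface at z = 0. Lengths are in m, angles in rad, forces in N, time in s.
With the tool pointing down it reaches from about 0.4 to 0.85 m from the base axis. Payload 4.5 kg.
Tool frame: the origin (TCP) lies at the very end of the fingers, on their centre line; the grasp point (between the pads) lies 19 mm behind it; z points along the fingers, y is the line along which they close (so a half turn about z gives the same grasp; the last joint's range is limited). The gripper opens to 85 mm and grips with 20 to 120 N. Pads are 22 mm wide; open, the fingers measure 114 mm over their backs; the gripper's body (76 mm by 85 mm) begins 54 mm behind the grasp point. The pads swing forward as they close: fully open they stand 13 mm farther back than shut.
Start: joints at [-1.11, 0.689, -0.195, 1.565, 0.157, 0.902, -0.215], TCP at [0.259, 0.569, 0.231] pointing down, gripper open.
Joint ranges: [-3.01, 3.01], [-0.46, 2.08], [-1.47, 1.51], [0.13, 2.56], [-1, 4.14], [0.04, 2.09], [-2.66, 2.66]. Speed limits (rad/s): [2.57, 2.57, 3.14, 3.14, 3.14, 3.14, 3.14].

## Interface

Orientations are given as a 3x3 rotation matrix whose columns are the frame's x, y, z axes.
In Python, from plant import manip gives the robot as it stands.
- The arm moves only by the tool nudge_tcp, called after ">>>" by a JSON object that holds its "name" and its "arguments", one argument or row to a line. Schema: {"type":"object","properties":{"segments":{"type":"array","items":{"type":"number"},"minItems":7,"maxItems":70},"force":{"type":"number"},"only":{"type":"string"},"quiet":{"type":"boolean"},"lines":{"type":"string"}},"required":["segments"],"additionalProperties":false}. segments is one flat list of numbers that holds 1 to 10 rows one after another, with no inner brackets; each row has 7 numbers: dx, dy, dz in shares of the most that a row can go, 1 being 62.5 mm, then a rotation vector rx, ry, rz in fractions of the full range, 1 being 90 degrees, then the opening from 0.0 (shut) to 1.0 (fully open); each row shifts and turns the commanded pose from where the row before left it, along the tool's axes as they then stand; what a row does not reach is not made up. A row lasts 1/8 s, in which the tool goes at most 0.0625 m and 0.188 rad, less where a joint would pass 70% of its speed; a pose out of reach is approached as far as the arm can. The fingers move at their own pace and stop on an object; force is the grip in N (left out, the last holds). Time passes only in rows, so rows that do not move let the fingers close. The tool returns the time, the measured TCP pose, the force, the opening and the grip force at its end. only (a regular expression) keeps the lines of the reply that match it, lines (a string "A,B") keeps lines A to B, and quiet returns only ok. A shift or turn number past 1, either way, is cut back to 1. Input that does not fit is refused with a message, and nothing moves.
- manip.get_state(): the state, without advancing time (a new reading comes with each control period).
- manip.grab_frame(name): name is "scene" or "top" or "wrist"; returns a dict with "img" (420x560x3 uint8, red, green, blue), "z_map" (420x560 float32, m along the optical axis (not along the pixel's ray), 0 where there is no reading), "mtx" (3x3 intrinsics, pixels), "extrinsics" (4x4, takes a point from world to camera coordinates). Camera axes: x right, y down, z forward; pixel columns grow to the right and rows downward; lengths in m; the calibration is good to about 2 mm. A picture is of the moment at which its call begins.
- manip.sign_off(): hands the job in; it is judged then, once.
The state is a dict: "t": time; "qpos": joint angles; "qd": joint speeds; "joint_torque": joint torques, N m; "tcp_pos": TCP position; "ee_rot": TCP orientation; "contact_force": force on the tool from outside, world axes, zero at the start; "ft_torque": the same for the moment, N m; "opening": opening from 0.0 (shut) to 1.0 (fully open); "gripper_force": force on a finger pad.
Only numpy, scipy, OpenCV 4.12 (cv2) and the standard library are available. Lean on these libraries where they do the work, as an engineer would, in place of code of your own. Each camera call takes 0.05 s, during which the arm holds its last target. There are 200 camera calls.

## Working session

There is one attempt and no reset: what is moved stays moved. The work goes in short steps, Python scripts to look and compute and a tool call to move; the robot and the scene stay as the last step left them, time stands still between calls to the robot, and variables do not carry over. Pictures are saved under pics/ and viewed, at most 10 in all, crops included, and the job is handed in when it is done.

```bash
ls; mkdir -p pics
```

Create h.py:
```python
import numpy as np, cv2
from plant import manip
def grab(n,save=None):
    f=manip.grab_frame(n)
    if save: cv2.imwrite('pics/'+save,f['img'][:,:,::-1])
    np.savez('/tmp/'+n+'.npz',**f); return f
def pts(f):
    z=f['z_map'].astype(float);K=f['mtx'];E=f['extrinsics']
    v,u=np.mgrid[:z.shape[0],:z.shape[1]]
    c=np.stack([(u-K[0,2])*z/K[0,0],(v-K[1,2])*z/K[1,1],z],-1)
    return (c-E[:3,3])@E[:3,:3]
def ray(f,u,v,h):
    K=f['mtx'];E=f['extrinsics'];R=E[:3,:3]
    d=R.T@np.linalg.solve(K,[u,v,1.]);o=-R.T@E[:3,3]
    return o+d*(h-o[2])/d[2]
def load(n): return dict(np.load('/tmp/'+n+'.npz'))
```

Run:
```python
from h import *
a=grab('top','top0.png');b=grab('scene','scene0.png')
s=manip.get_state();print(s['t'],s['tcp_pos'],s['ee_rot'],s['opening'])
for f in(a,b):
    E=f['extrinsics'];print(-E[:3,:3].T@E[:3,3],E[2,:3],f['mtx'][0])
```

```text
pics
plant.py
0.1 [0.25850662 0.56838056 0.23056673] [[-9.10328201e-01  4.13886702e-01 -6.03404681e-04]
 [ 4.13887130e-01  9.10326854e-01 -1.56943864e-03]
 [-1.00274297e-04 -1.67844568e-03 -9.99998586e-01]] 0.9970358033915645
[0.3815519  0.00440399 1.15215869] [ 0.21602013  0.01092627 -0.97632777] [400.93463155   0.         276.65229837]
[ 1.20955238 -0.94411306  0.97540974] [-0.42240513  0.65100728 -0.63068489] [512.32651859   0.         274.00974812]
```

View pics/top0.png

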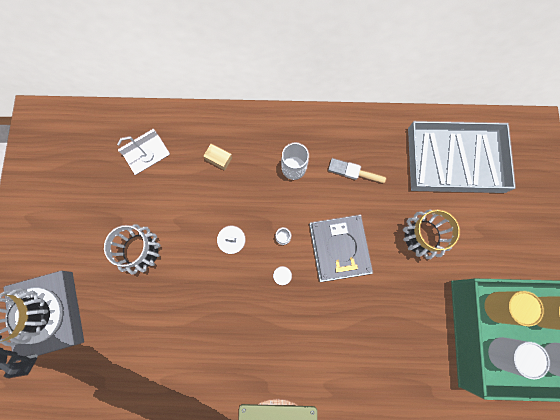

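View pics/scene0.png

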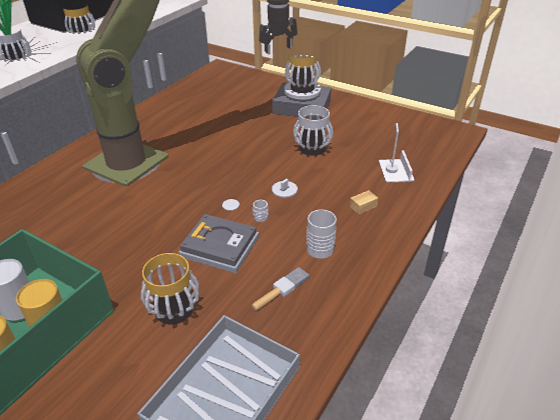

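The top view shows the plate at about (231,240), small tin (283,236), blank disc (282,276), and jig (341,248) with its brass catch at (346,266), towards the robot, and the lip at (339,228). The scene view shows the plate at (285,188) with its tongue, and the jig at (219,241).

Run:
```python
from h import *
a=load('top');b=load('scene')
for n,f,box in(('top',a,(205,215,258,268)),('scene',b,(265,172,305,202))):
    P=pts(f);x0,y0,x1,y1=box
    hsv=cv2.cvtColor(f['img'],cv2.COLOR_RGB2HSV)
    m=np.zeros(hsv.shape[:2],np.uint8);m[y0:y1,x0:x1]=((hsv[y0:y1,x0:x1,1]<70))*255
    c=max(cv2.findContours(m,0,1)[0],key=cv2.contourArea);e=cv2.fitEllipse(c);print(n,'plate',e,ray(f,*e[0],.005))
    Q=P[m>0];hi=Q[(Q[:,2]>.015)];print('h med',np.median(Q[:,2]),'tongue',len(hi),hi.mean(0) if len(hi) else 0,hi[:,2].max() if len(hi) else 0)
for n,f,box in(('top',a,(305,208,378,288)),('scene',b,(175,205,262,275))):
    P=pts(f);x0,y0,x1,y1=box;hsv=cv2.cvtColor(f['img'],cv2.COLOR_RGB2HSV)
    B=np.zeros(hsv.shape[:2],bool);B[y0:y1,x0:x1]=True
    top=B&(P[...,2]>.034)&(P[...,2]<.06)
    Q=P[top][:,:2].astype(np.float32);r=cv2.minAreaRect(Q);print(n,'jig rect',r,np.median(P[top][:,2]))
    br=B&(hsv[...,0]>15)&(hsv[...,0]<35)&(hsv[...,1]>110)&(hsv[...,2]>120)&(P[...,2]>.03)
    print('brass',br.sum(),P[br].mean(0),cv2.minAreaRect(P[br][:,:2].astype(np.float32)))
f=a
s=np.hstack([cv2.resize(f['img'][205:275,200:295],None,fx=4,fy=4,interpolation=2),cv2.resize(f['img'][210:280,305:380],None,fx=4,fy=4,interpolation=2)])
cv2.imwrite('pics/crop.png',s[:,:,::-1])
# small tin, disc
P=pts(a)
for nm,bx in(('tin',(272,225,294,248)),('disc',(272,265,293,287))):
    q=P[bx[1]:bx[3],bx[0]:bx[2]].reshape(-1,3);h=q[q[:,2]>(.045 if nm=='tin' else .002)];print(nm,h.mean(0),h.min(0),h.max(0))
```

```text
top plate ((230.75735473632812, 239.26260375976562), (27.45792007446289, 28.035953521728516), 45.04104232788086) [0.54111107 0.14739282 0.005     ]
h med 0.005698427309911681 tongue 36 [0.52641117 0.13583636 0.12683737] 1.152158686900334
scene plate ((284.2953796386719, 188.4947052001953), (16.879966735839844, 25.276470184326172), 88.62657165527344) [0.54439303 0.14182846 0.005     ]
h med 0.004039719215459056 tongue 47 [0.57391042 0.09202081 0.06816959] 0.975409735485135
top jig rect ((0.5230010747909546, -0.16596479713916779), (0.16004930436611176, 0.14144764840602875), 10.303054809570312) 0.04068054017433905
brass 11 [ 0.47749861 -0.17236856  0.04098011] ((0.47278180718421936, -0.17338672280311584), (0.031709104776382446, 0.0454191230237484), 10.111302375793457)
scene jig rect ((0.5268036127090454, -0.17172802984714508), (0.1635844111442566, 0.3358757793903351), 11.083134651184082) 0.03909346691001665
brass 256 [ 0.52584656 -0.27861953  0.08959939] ((0.525130033493042, -0.27103686332702637), (0.04703378677368164, 0.29303181171417236), 28.239795684814453)
tin [ 0.5439968  -0.00228899  0.09008736] [ 0.3815519  -0.02209143  0.04505225] [0.56969501 0.01695467 1.15215869]
disc [ 0.44087659 -0.00095662  0.02102842] [ 0.3815519  -0.03100872  0.00200965] [0.4714614  0.02661733 1.15215869]
```

View pics/crop.png

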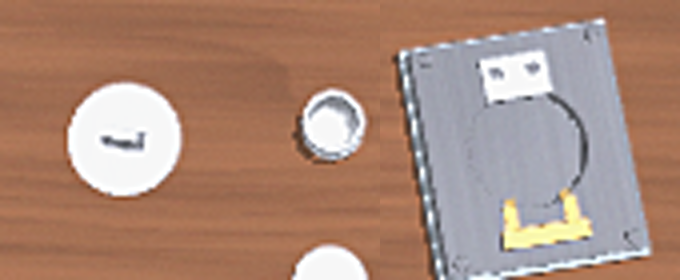

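The crop shows the plate's tongue running close to world y, and the jig's lip away from the robot with the catch towards it. I'll turn the tool and go above the plate.

Units first: shifts go in shares of 62.5 mm and turns go in shares of 90 degrees. So 0.175 rad / 1.5708 = 0.1114.

>>> {"name": "nudge_tcp", "arguments": {
  "segments": [0,0,0,0,0,0.1114,1,0,0,0,0,0,0.1114,1,0,0,0,0,0,0.1114,1,0,0,0,0,0,0.1114,1,0,0,0,0,0,0.1114,1,0,0,0,0,0,0.1114,1],
  "force": 60
}}

```text
t: 0.85
tcp_pos: [0.2584, 0.5686, 0.2308]
ee_rot: [[-0.088, 0.996, -0.001], [0.996, 0.088, -0.001], [-0.001, -0.001, -1.0]]
contact_force: [-0.2, -0.4, -0.8]
opening: 0.998
gripper_force: 0.0
```

>>> {"name": "nudge_tcp", "arguments": {
  "segments": [-0.72,0.384,0,0,0,0,1,-0.72,0.384,0,0,0,0,1,-0.72,0.384,0,0,0,0,1,-0.72,0.384,0,0,0,0,1,-0.72,0.384,0,0,0,0,1,-0.72,0.384,0,0,0,0,1,-0.72,0.384,0,0,0,0,1,-0.72,0.384,0,0,0,0,1,-0.72,0.384,0,0,0,0,1,0,0,0,0,0,0,1]
}}

```text
t: 2.1
tcp_pos: [0.5142, 0.1804, 0.2311]
ee_rot: [[-0.085, 0.996, 0.001], [0.996, 0.085, -0.003], [-0.003, 0.001, -1.0]]
contact_force: [-0.6, 0.8, -0.3]
opening: 0.993
gripper_force: 0.0
```

Run:
```python
from h import *
f=grab('wrist','w0.png');s=manip.get_state();R=s['ee_rot'];E=f['extrinsics']
o=-E[:3,:3].T@E[:3,3];print(s['t'],s['tcp_pos'],R,'cam in tool',R.T@(o-s['tcp_pos']),R.T@E[2,:3])
```

```text
2.15 [0.51251454 0.18364629 0.23096572] [[-8.91144879e-02  9.96021347e-01 -2.88743051e-04]
 [ 9.96020933e-01  8.91141658e-02 -9.83171252e-04]
 [-9.53528459e-04 -3.75208925e-04 -9.99999475e-01]] cam in tool [ 0.0738765   0.00204801 -0.14246576] [-3.00162286e-01  2.55854247e-04  9.53888115e-01]
```

View pics/w0.png

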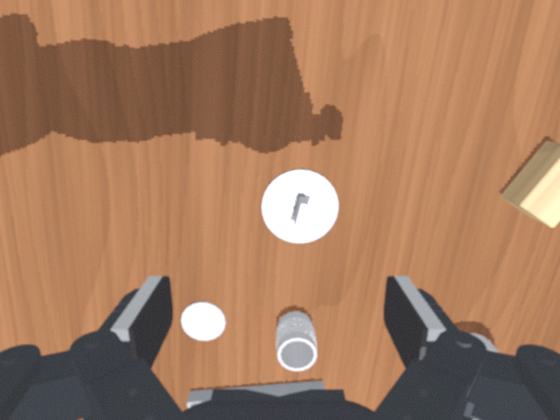

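The wrist view shows the plate at (300,206), its tongue at about (301,208), the blank disc (203,321) and small tin (297,345).

Add to h.py:
```python
def tongue(f,c):
    P=pts(f);ok=f['z_map']>0
    d=np.hypot(P[...,0]-c[0],P[...,1]-c[1])
    m=ok&(d<.05)&(P[...,2]>.010)&(P[...,2]<.06);Q=P[m]
    t=Q[Q[:,2]>Q[:,2].max()-.006]
    r=cv2.minAreaRect(t[:,:2].astype(np.float32))
    _,_,vt=np.linalg.svd(t[:,:2]-t[:,:2].mean(0));
    print('tongue n',len(Q),len(t),'zmax',Q[:,2].max(),'zmed',np.median(t[:,2]),'mean',t.mean(0),'rect',r,'long axis ang',np.degrees(np.arctan2(vt[0,1],vt[0,0])))
    return t
def disc(f,h,c,rad=.06):
    P=pts(f);hsv=cv2.cvtColor(f['img'],cv2.COLOR_RGB2HSV)
    d=np.hypot(P[...,0]-c[0],P[...,1]-c[1])
    m=((d<rad)&(hsv[...,1]<60)).astype(np.uint8)
    k=max(cv2.findContours(m,0,1)[0],key=cv2.contourArea)
    Q=np.array([ray(f,*p[0],h) for p in k]);cc,rr=cv2.minEnclosingCircle(Q[:,:2].astype(np.float32))
    M=cv2.fitEllipse(Q[:,:2].astype(np.float32)*1000);print('disc',cc,rr,'ell',M,'pix z',np.median(P[m>0][:,2]))
```

Run:
```python
from h import *
f=load('wrist');c=ray(f,300,206,.005);print(c);tongue(f,c);disc(f,.005,c)
```

```text
[0.54127607 0.14885435 0.005     ]
tongue n 319 219 zmax 0.03652497102280154 zmed 0.03475028876065228 mean [0.54045617 0.14822087 0.03458499] rect ((0.540697455406189, 0.14765939116477966), (0.025993864983320236, 0.00831250473856926), 81.89601135253906) long axis ang -98.5217078562206
disc (0.6778526306152344, -0.12689965963363647) 0.2286551296710968 ell ((613.9320068359375, -45.28171920776367), (196.84690856933594, 536.5949096679688), 87.72285461425781) pix z 0.2970600259528816
```

Tongue centre (0.5406, 0.1479), top 35 mm and size 26×8 agree with the text, and the top view's ellipse centre agrees within 1 mm. Align, descend partway and re-measure.

Scaled: 0.05 m is 0.8, 0.0165 m is 0.264, 0.117 rad / 1.5708 = 0.0745.

>>> {"name": "nudge_tcp", "arguments": {
  "segments": [0,0,0,0,0,0.0745,1,0,0,0,0,0,0.0745,1,-0.248,0.264,0.8,0,0,0,1,-0.248,0.264,0.8,0,0,0,0.6,0,0,0,0,0,0,0.6,0,0,0,0,0,0,0.6]
}}

```text
t: 2.9
tcp_pos: [0.5399, 0.1528, 0.1322]
ee_rot: [[0.137, 0.991, 0.0], [0.991, -0.137, 0.002], [0.002, 0.0, -1.0]]
contact_force: [-0.6, 1.0, 0.5]
opening: 0.599
gripper_force: 0.0
```

Run:
```python
from h import *
f=grab('wrist','w1.png');t=tongue(f,(.5406,.1479));s=manip.get_state();R=s['ee_rot']
c=np.r_[np.mean([t[:,:2].min(0),t[:,:2].max(0)],0),.009]
print(s['tcp_pos'],'to go in tool',R.T@(c-s['tcp_pos']),'y ang',np.degrees(np.arctan2(R[1,1],R[0,1])),s['opening'])
```

```text
tongue n 499 417 zmax 0.0364702002874688 zmed 0.034761356465429244 mean [0.54088456 0.14862581 0.03472082] rect ((0.5409135222434998, 0.14792293310165405), (0.025711320340633392, 0.007734400685876608), 81.98418426513672) long axis ang -99.12651623224008
[0.54036113 0.15301568 0.13291194] to go in tool [-0.00533388  0.00096801  0.12390109] y ang -7.883124476374917 0.6027359804661921
```

Scaled: 0.04 m is 0.64, -0.005 m is -0.08.

>>> {"name": "nudge_tcp", "arguments": {
  "segments": [-0.08,0.016,0.64,0,0,0,0.6,0,0,0.64,0,0,0,0.5,0,0,0.48,0,0,0,0.4,0,0,0.192,0,0,0,0.4,0,0,0,0,0,0,0.4,0,0,0,0,0,0,0.4]
}}

```text
t: 3.7
tcp_pos: [0.5415, 0.1463, 0.0109]
ee_rot: [[0.139, 0.99, 0.003], [0.99, -0.139, 0.001], [0.001, 0.003, -1.0]]
contact_force: [-0.0, -0.9, -0.8]
opening: 0.399
gripper_force: 0.0
```

Scaled: -0.05 m is -0.8, 0.0015 m is 0.024.

>>> {"name": "nudge_tcp", "arguments": {
  "segments": [0,0,0.024,0,0,0,0,0,0,0,0,0,0,0,0,0,0,0,0,0,0,0,0,0,0,0,0,0,0,0,-0.48,0,0,0,0,0,0,-0.8,0,0,0,0,0,0,-0.8,0,0,0,0,0,0,0,0,0,0,0,0,0,0,0,0,0,0],
  "force": 60
}}

```text
t: 4.82
tcp_pos: [0.5395, 0.1455, 0.1371]
ee_rot: [[0.139, 0.99, -0.002], [0.99, -0.139, -0.0], [-0.001, -0.002, -1.0]]
contact_force: [-0.3, -0.2, -3.0]
opening: 0.081
gripper_force: 59.0
```

Scaled: -0.048 m is -0.768, -0.0126 m is -0.2016, -0.159 rad / 1.5708 = -0.1012.

>>> {"name": "nudge_tcp", "arguments": {
  "segments": [0,0,0,0,0,-0.1012,0,0,0,0,0,0,-0.1012,0,-0.768,-0.2016,0,0,0,0,0,-0.768,-0.2016,0,0,0,0,0,-0.768,-0.2016,0,0,0,0,0,-0.768,-0.2016,0,0,0,0,0,-0.768,-0.2016,0,0,0,0,0,0,0,0,0,0,0,0,0,0,0,0,0,0,0]
}}

```text
t: 5.95
tcp_pos: [0.5199, -0.1011, 0.1363]
ee_rot: [[-0.177, 0.984, -0.003], [0.984, 0.177, 0.001], [0.002, -0.003, -1.0]]
contact_force: [0.8, 1.3, -3.1]
opening: 0.078
gripper_force: 58.8
```

Run:
```python
from h import *
f=grab('wrist','w2.png');grab('top')
s=manip.get_state();print(s['tcp_pos'],s['ee_rot'])
```

```text
[ 0.52052948 -0.09986166  0.13684885] [[-0.17946735  0.98376237 -0.00175027]
 [ 0.98376214  0.17947013  0.00158612]
 [ 0.00187449 -0.00143719 -0.99999721]]
```

View pics/w2.png

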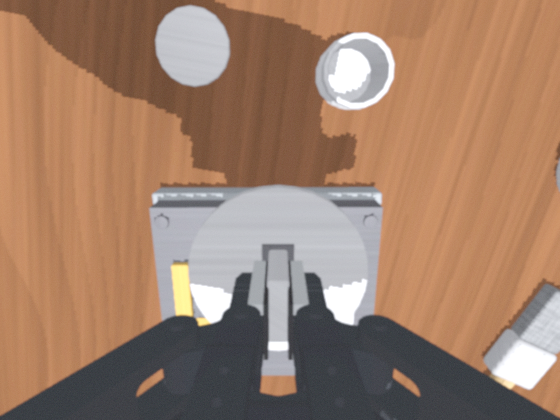

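The held plate covers the seat here: plate centred near (278,270), jig edge at row 190, catch at (180,290). I'll move past the jig (raised) so the seat appears above the plate in the picture.

Scaled: -0.05 m is -0.8, -0.01 m is -0.16.

>>> {"name": "nudge_tcp", "arguments": {
  "segments": [-0.16,0,-0.8,0,0,0,0,-0.64,0,-0.48,0,0,0,0,-0.8,0,0,0,0,0,0,-0.8,0,0,0,0,0,0,0,0,0,0,0,0,0,0,0,0,0,0,0,0,0,0,0,0,0,0,0]
}}

```text
t: 6.92
tcp_pos: [0.5477, -0.2467, 0.2175]
ee_rot: [[-0.181, 0.984, -0.001], [0.984, 0.181, 0.002], [0.002, -0.0, -1.0]]
contact_force: [0.3, -0.4, -2.2]
opening: 0.08
gripper_force: 59.1
```

Run:
```python
from h import *
f=grab('wrist','w3.png')
s=manip.get_state();print(s['tcp_pos'],s['ee_rot'],s['qpos'])
```

```text
[ 0.54773699 -0.24711055  0.21760115] [[-1.80267964e-01  9.83617428e-01 -4.65975001e-04]
 [ 9.83616626e-01  1.80268422e-01  1.27606106e-03]
 [ 1.33915648e-03 -2.28307829e-04 -9.99999077e-01]] [ 0.41096852  0.67000866 -0.11038657  1.65813055  0.09230023  0.81940141
  0.44240642]
```

View pics/w3.png

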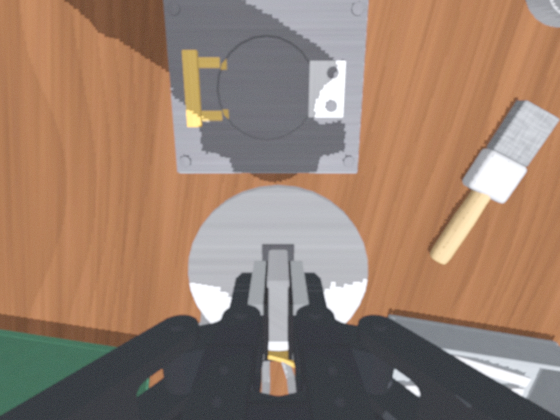

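The picture shows the seat circle centred about (265,88), lip plate (310–347, 60–118) on +x side, catch noses at (223,62) and (223,115), corner screws at (176,9),(357,9),(347,160),(185,161).

Create jig.py:
```python
from h import *
f=load('wrist');P=pts(f);hsv=cv2.cvtColor(f['img'],cv2.COLOR_RGB2HSV)
# screws & corners on z=.04 via rays
S=np.array([ray(f,u,v,.04)[:2] for u,v in((176,9),(357,9),(347,160),(185,161))]);print('screw centre',S.mean(0),'sides',np.linalg.norm(np.roll(S,-1,0)-S,axis=1))
B=np.zeros(hsv.shape[:2],bool);B[20:160,175:355]=True
z=P[...,2];print('top z',np.median(z[130:155,220:320]),'floor z',np.median(z[70:105,245:290]),'lip z',np.median(z[85:95,315:325]))
flo=B&(z<.036)&(z>.02);k=max(cv2.findContours(cv2.morphologyEx(flo.astype(np.uint8),cv2.MORPH_OPEN,np.ones((5,5))),0,1)[0],key=cv2.contourArea)
Q=np.array([P[p[0][1],p[0][0],:2] for p in k],np.float32);print('floor region',cv2.minEnclosingCircle(Q),Q.min(0),Q.max(0))
br=B&(hsv[...,0]>15)&(hsv[...,0]<38)&(hsv[...,1]>100)
bar=br&(z>.0435);print('bar',bar.sum(),np.median(z[bar]),cv2.minAreaRect(P[bar][:,:2].astype(np.float32)))
lip=B&(z>.0422)&(hsv[...,1]<60)&(P[...,0]>.53);print('lip',lip.sum(),cv2.minAreaRect(P[lip][:,:2].astype(np.float32)))
g=f['img'][:, :,0].astype(int)
lm=(B&(g>140)&(hsv[...,1]<60)).astype(np.uint8);k=max(cv2.findContours(cv2.morphologyEx(lm,cv2.MORPH_CLOSE,np.ones((15,15))),0,1)[0],key=cv2.contourArea)
L=np.array([ray(f,*p[0],.044)[:2] for p in k],np.float32);r=cv2.minAreaRect(L);print('lip img',r,cv2.boxPoints(r))
```

```bash
python3 jig.py
```

```text
screw centre [ 0.52373518 -0.16637077] sides [0.14216883 0.11903855 0.14300547 0.11995613]
top z 0.03969359231974982 floor z 0.02986841057366442 lip z 0.043842940135251376
floor region ((0.523185133934021, -0.16655386984348297), 0.04168204590678215) [ 0.4818054 -0.2078361] [ 0.5621541  -0.12503597]
bar 971 0.04682677410690231 ((0.4867190420627594, -0.1826813519001007), (0.051730550825595856, 0.08372368663549423), 71.70230865478516)
lip 2049 ((0.566236138343811, -0.17403769493103027), (0.05855325981974602, 0.09374760091304779), 17.858293533325195)
lip img ((0.566889762878418, -0.16171906888484955), (0.05856729671359062, 0.11282919347286224), 14.02188491821289) [[ 0.52480984 -0.11408066]
 [ 0.5521475  -0.22354789]
 [ 0.6089697  -0.20935747]
 [ 0.581632   -0.09989025]]
```

Seat centre ≈ (0.5233, −0.1664) agrees across screws, floor region and top view; floor 30 mm, top 40 mm, lip 44 mm, and bar 47 mm all check. Now the plate's pose in the hand.

Create hand.py:
```python
from h import *
from scipy.optimize import least_squares
f=load('wrist');P=pts(f);s=manip.get_state();R=s['ee_rot'];T=(P-s['tcp_pos'])@R
ok=(f['z_map']>0)&(abs(T[...,2]+.0045)<.008)&(np.hypot(T[...,0],T[...,1])<.046)
u=np.arange(560)[None,:];v=np.arange(420)[:,None]
q=ok&(v<290)&((abs(u-278)>50)|(v<235))
A=np.c_[T[q][:,:2],np.ones(q.sum())];co=np.linalg.lstsq(A,T[q][:,2],rcond=None)[0];print('plane z0 (tool), slopes',co[2],co[:2],q.sum())
k=max(cv2.findContours(q.astype(np.uint8),0,1)[0],key=cv2.contourArea)[:,0]
E=np.array([T[b,a] for a,b in k]);E=E[np.hypot(E[:,0],E[:,1])>.036]
r=least_squares(lambda p:np.hypot(E[:,0]-p[0],E[:,1]-p[1])-.0395,[0,0],loss='soft_l1',f_scale=.0005);print('centre in tool',r.x,len(E),np.abs(r.fun).mean())
```

```bash
python3 hand.py
```

Run:
```python
from h import *
f=load('wrist');S=np.array([ray(f,u,v,.04)[:2] for u,v in((176,9),(357,9),(347,160),(185,161))])
for a,b in((0,1),(3,2)):
    d=S[b]-S[a];print(np.degrees(np.arctan2(d[1],d[0])))
```

```text
plane z0 (tool), slopes 0.0031985868050692663 [-0.0015545   0.00025832] 1889
centre in tool [ 0.05077128 -0.00865286] 18 0.00028578227193441156
10.469469598091955
10.83278116208171
```

```bash
sed -i 's/abs(T\[...,2\]+.0045)<.008/abs(T[...,2]-.0035)<.006/' hand.py; python3 hand.py
```

```text
plane z0 (tool), slopes 0.003923738522479901 [0.00781024 0.00051165] 9925
centre in tool [0.00223264 0.00055971] 301 0.00020057986436309788
```

Create goto.py:
```python
import sys; from h import *
from scipy.spatial.transform import Rotation as Ro
# plate-centre offset in tool, seat centre, lip direction
O=np.array([.002,.0005,.009]);C=np.array([.5233,-.1664,.030]);a=np.radians(10.5);L=np.array([np.cos(a),np.sin(a),0])
def go(s,h,th):
    st=manip.get_state();R=st['ee_rot'];p=st['tcp_pos']
    Rt=np.c_[[-np.sin(a),np.cos(a),0],L,[0,0,-1]]@Ro.from_euler('x',th).as_matrix()
    c=C+L*s+[0,0,h+.04*np.sin(th)]
    t=c-Rt@O
    pc=p+R@O-C;n=-R[:,2]
    print('now: s %.4f lat %.4f z %.4f tilt %.3f'%(pc@L,pc@[-L[1],L[0],0],pc[2],np.arctan2(n@L,n[2])),'F',st['contact_force'].round(1))
    print('shift first (tool)',(R.T@(t-p)).round(4),'then rot',Ro.from_matrix(R.T@Rt).as_rotvec().round(4))
    print('rot first, then shift',(Rt.T@(t-p)).round(4))
go(*map(float,sys.argv[1:4]))
```

```bash
python3 goto.py -0.009 0.045 0.25
```

```text
now: s 0.0098 lat -0.0818 z 0.1786 tilt 0.000 F [-0.1 -0.2 -1.5]
shift first (tool) [ 0.0816 -0.0167  0.124 ] then rot [ 0.2498 -0.0016 -0.0018]
rot first, then shift [0.0818 0.0146 0.1241]
```

Scaled: 0.045 m is 0.72, 0.041 m is 0.656, 0.125 rad / 1.5708 = 0.0796.

>>> {"name": "nudge_tcp", "arguments": {
  "segments": [0,0,0,0.0796,0,0,0,0,0,0,0.0796,0,0,0,0.656,0.1168,0,0,0,0,0,0.656,0.1168,0,0,0,0,0,0,0,0.72,0,0,0,0,0,0,0.72,0,0,0,0,0,0,0.544,0,0,0,0,0,0,0,0,0,0,0,0,0,0,0,0,0,0,0,0,0,0,0,0,0]
}}

```text
t: 8.22
tcp_pos: [0.5185, -0.1715, 0.0955]
ee_rot: [[-0.178, 0.954, -0.24], [0.984, 0.172, -0.044], [-0.001, -0.244, -0.97]]
contact_force: [0.6, 0.4, -2.4]
opening: 0.08
gripper_force: 59.4
```

```bash
python3 goto.py -0.009 0.003 0.25
```

```text
now: s -0.0074 lat -0.0021 z 0.0567 tilt 0.246 F [ 0.6  0.4 -2.4]
shift first (tool) [0.0022 0.0091 0.0429] then rot [ 0.0037 -0.0001 -0.0049]
rot first, then shift [0.0021 0.0093 0.0428]
```

Scaled: 0.02 m is 0.32, 0.0021 m is 0.0336.

>>> {"name": "nudge_tcp", "arguments": {
  "segments": [0.0336,0.08,0.32,0,0,0,0,0,0.0688,0.24,0,0,0,0,0,0,0.128,0,0,0,0,0,0,0,0,0,0,0,0,0,0,0,0,0,0]
}}

```text
t: 8.85
tcp_pos: [0.5151, -0.17, 0.0505]
ee_rot: [[-0.177, 0.954, -0.243], [0.984, 0.171, -0.044], [-0.0, -0.247, -0.969]]
contact_force: [-0.2, 0.5, -1.9]
opening: 0.082
gripper_force: 59.6
```

```bash
python3 goto.py -0.009 0.001 0.25;python3 goto.py 0.002 0.001 0.25
```

```text
now: s -0.0104 lat -0.0000 z 0.0116 tilt 0.249 F [-0.2  0.5 -1.9]
shift first (tool) [0.     0.0016 0.0004] then rot [ 0.0008 -0.001  -0.0053]
rot first, then shift [0.     0.0016 0.0004]
now: s -0.0104 lat -0.0000 z 0.0116 tilt 0.249 F [-0.2  0.5 -1.9]
shift first (tool) [ 0.0001  0.0123 -0.0023] then rot [ 0.0008 -0.001  -0.0053]
rot first, then shift [ 0.      0.0123 -0.0024]
```

Scaled: 0.004 m is 0.064, -0.0008 m is -0.0128.

>>> {"name": "nudge_tcp", "arguments": {
  "segments": [0,0.064,-0.0112,0,0,0,0,0,0.064,-0.0128,0,0,0,0,0,0.064,-0.0128,0,0,0,0,0,0,0,0,0,0,0,0,0,0,0,0,0,0]
}}

```text
t: 9.48
tcp_pos: [0.5268, -0.1676, 0.0493]
ee_rot: [[-0.177, 0.954, -0.243], [0.984, 0.172, -0.044], [0.0, -0.247, -0.969]]
contact_force: [-0.1, -0.3, -2.6]
opening: 0.081
gripper_force: 59.5
```

```bash
python3 goto.py 0.0015 0.001 0.15
```

Run:
```python
from h import *
f=grab('scene');g=grab('wrist')
c=cv2.resize(f['img'][195:275,170:270],None,fx=4,fy=4,interpolation=2)
w=cv2.resize(g['img'],(400,300));w=np.vstack([w,np.zeros((20,400,3),np.uint8)])
cv2.imwrite('pics/tuck.png',np.hstack([c,w])[:,:,::-1])
```

```text
now: s 0.0015 lat 0.0002 z 0.0105 tilt 0.250 F [-0.1 -0.3 -2.6]
shift first (tool) [-0.0002 -0.      0.0035] then rot [-0.0998 -0.001  -0.0051]
rot first, then shift [-0.0002 -0.0004  0.0034]
```

View pics/tuck.png

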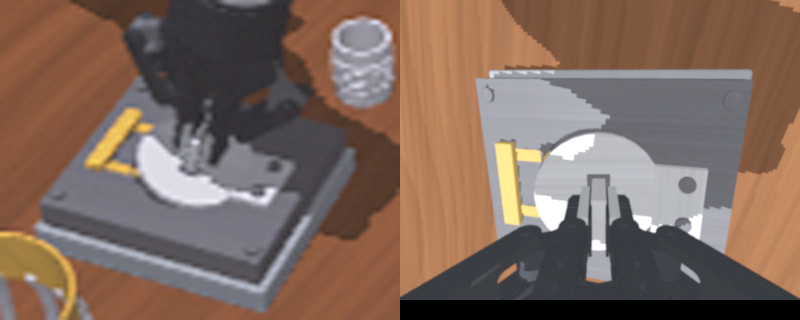

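The plate's lip-side edge is under the lip (right image, around (665,190)), with the opposite edge raised over the noses (545,190). No contact force yet. Lower it to about 0.11 rad.

Scaled: 0.0017 m is 0.0272, 0.0012 m is 0.0192, -0.05 rad / 1.5708 = -0.0318.

>>> {"name": "nudge_tcp", "arguments": {
  "segments": [0,0,0.0272,-0.0318,0,0,0,0,0,0.0272,-0.0318,0,0,0,0,0,0.0192,-0.0223,0,0,0,0,0,0,0,0,0,0,0,0,0,0,0,0,0]
}}

```text
t: 10.2
tcp_pos: [0.5257, -0.1678, 0.0449]
ee_rot: [[-0.177, 0.978, -0.114], [0.984, 0.176, -0.02], [0.0, -0.116, -0.993]]
contact_force: [-0.4, -0.3, -1.2]
opening: 0.085
gripper_force: 59.5
```

```bash
python3 goto.py 0.0012 0.0003 0.07
```

```text
now: s 0.0016 lat 0.0001 z 0.0059 tilt 0.116 F [-0.4 -0.3 -1.2]
shift first (tool) [-0.0001 -0.0005  0.0028] then rot [-0.0459 -0.0006 -0.0052]
rot first, then shift [-0.0001 -0.0006  0.0028]
```

Scaled: -0.03 m is -0.48, -0.02 m is -0.32, -0.06 rad / 1.5708 = -0.0382.

>>> {"name": "nudge_tcp", "arguments": {
  "segments": [0,0,0,0,0,0,0.25,0,0,0,0,0,0,0.25,0,0,0,0,0,0,0.25,0,0,-0.32,0,0,0,0.25,0,0,-0.48,0,0,0,0.25,0,0,-0.48,-0.0382,0,0,0.25,0,0,0,-0.0357,0,0,0,0,0,0,0,0,0,0,0,0,0,0,0,0,0]
}}

```text
t: 11.32
tcp_pos: [0.5351, -0.166, 0.124]
ee_rot: [[-0.177, 0.984, 0.0], [0.984, 0.177, 0.0], [0.0, 0.0, -1.0]]
contact_force: [-0.3, -0.7, -1.3]
opening: -0.001
gripper_force: 0.0
```

Run:
```python
from h import *
g=grab('wrist','rel.png');tongue(g,(.525,-.166))
P=pts(g);f=np.radians(10.5);L=np.array([np.cos(f),np.sin(f)]);d=P[...,:2]-[.5233,-.1664];s=d@L;l=d@[-L[1],L[0]]
for a in(-34,-28,-20,-12,15,25,32):
    m=(abs(s-a/1000)<.003)&(abs(l)<.035)&(abs(l)>.016)&(P[...,2]>.02)&(P[...,2]<.07);print(a,m.sum(),np.median(P[m][:,2]).round(4))
s=manip.get_state();print(s['tcp_pos'],s['ee_rot'],s['opening'])
```

```text
tongue n 15833 41 zmax 0.059957340208732036 zmed 0.05730162955150825 mean [ 0.52479889 -0.15313018  0.05715843] rect ((0.5243943333625793, -0.1534884124994278), (0.008513727225363255, 0.002419765805825591), 28.45085906982422) long axis ang 15.700720704321869
-34 511 0.0397
-28 485 0.0408
-20 501 0.0407
-12 502 0.04
15 470 0.0374
25 492 0.0366
32 509 0.0375
[ 0.5352165  -0.16586533  0.12390422] [[-1.77563268e-01  9.84109328e-01  3.42075589e-04]
 [ 9.84109307e-01  1.77563103e-01  4.63939118e-04]
 [ 3.95826810e-04  4.19018317e-04 -9.99999834e-01]] 0.00024992816440228807
```

View pics/rel.png

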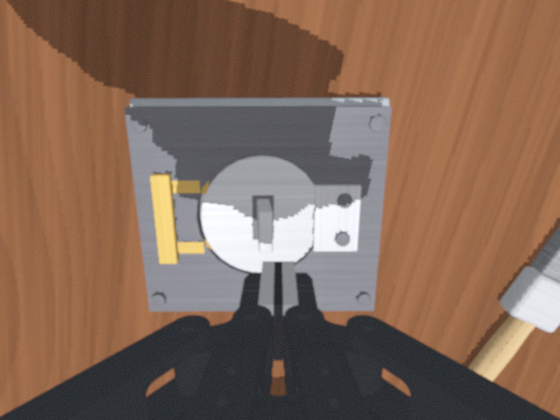

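The plate (260,215) rests on the noses with its tongue free; its right edge is under the lip (315,215). Depth gives tilt ≈0.08 rad. Now press between the noses with shut fingers.

Scaled: -0.041 m is -0.656, 0.0015 m is 0.024.

>>> {"name": "nudge_tcp", "arguments": {
  "segments": [0.024,-0.656,0,0,0,0,0,0,0,0.64,0,0,0,0,0,0,0.544,0,0,0,0,0,0,0,0,0,0,0,0,0,0,0,0,0,0]
}}

```text
t: 12.0
tcp_pos: [0.4951, -0.1719, 0.0508]
ee_rot: [[-0.177, 0.984, 0.002], [0.984, 0.177, 0.0], [-0.0, 0.002, -1.0]]
contact_force: [0.9, 0.7, 0.5]
opening: 0.004
gripper_force: 0.0
```

>>> {"name": "nudge_tcp", "arguments": {
  "segments": [0,0,0.064,0,0,0,0,0,0,0.048,0,0,0,0,0,0,0,0,0,0,0]
}}

```text
t: 12.38
tcp_pos: [0.4944, -0.172, 0.0434]
ee_rot: [[-0.177, 0.984, 0.001], [0.984, 0.177, 0.0], [-0.0, 0.001, -1.0]]
contact_force: [0.1, 0.4, 0.8]
opening: 0.0
gripper_force: 0.0
```

Scaled: 0.002 m is 0.032.

>>> {"name": "nudge_tcp", "arguments": {
  "segments": [0,0,0.032,0,0,0,0,0,0,0.032,0,0,0,0,0,0,0,0,0,0,0]
}}

```text
t: 12.75
tcp_pos: [0.4942, -0.1719, 0.0391]
ee_rot: [[-0.177, 0.984, 0.001], [0.984, 0.177, 0.0], [0.0, 0.001, -1.0]]
contact_force: [0.2, 0.8, 1.3]
opening: 0.002
gripper_force: 0.0
```

>>> {"name": "nudge_tcp", "arguments": {
  "segments": [0,0,0.032,0,0,0,0,0,0,0.016,0,0,0,0,0,0,0,0,0,0,0]
}}

```text
t: 13.12
tcp_pos: [0.4942, -0.1719, 0.0361]
ee_rot: [[-0.177, 0.984, 0.001], [0.984, 0.177, 0.0], [0.0, 0.001, -1.0]]
contact_force: [-0.0, 0.3, 0.2]
opening: 0.001
gripper_force: 0.0
```

>>> {"name": "nudge_tcp", "arguments": {
  "segments": [0,0,0.016,0,0,0,0,0,0,0.016,0,0,0,0,0,0,0,0,0,0,0]
}}

```text
t: 13.5
tcp_pos: [0.4944, -0.172, 0.0351]
ee_rot: [[-0.177, 0.984, 0.001], [0.984, 0.177, -0.0], [-0.0, 0.001, -1.0]]
contact_force: [-0.1, 0.9, 9.0]
opening: 0.001
gripper_force: 4.5
```

Scaled: -0.06 m is -0.96, -0.03 m is -0.48.

>>> {"name": "nudge_tcp", "arguments": {
  "segments": [0,0,0.016,0,0,0,0,0,0,0,0,0,0,0,0,0,-0.48,0,0,0,0,0,0,-0.96,0,0,0,0,-0.32,0.32,0,0,0,0,0,0,0,0,0,0,0,0,0,0,0,0,0,0,0]
}}

```text
t: 14.38
tcp_pos: [0.5163, -0.1876, 0.1227]
ee_rot: [[-0.177, 0.984, -0.001], [0.984, 0.177, 0.001], [0.001, -0.001, -1.0]]
contact_force: [-0.7, 0.5, 0.7]
opening: -0.001
gripper_force: 0.0
```

Run:
```python
from h import *
g=grab('wrist','fin.png')
P=pts(g);f=np.radians(10.5);L=np.array([np.cos(f),np.sin(f)]);d=P[...,:2]-[.5233,-.1664];s=d@L;l=d@[-L[1],L[0]]
m=(np.hypot(s,l)<.036)&(abs(s)<.031)&((abs(l)>.016)|(abs(s)>.009))&(P[...,2]>.02)&(P[...,2]<.045)
A=np.c_[s[m],l[m],np.ones(m.sum())];c=np.linalg.lstsq(A,P[m][:,2],rcond=None)[0];print('slopes s,l, z0',c,m.sum(),np.median(P[m][:,2]))
j=(abs(s)<.06)&(abs(l)<.06)&(abs(l)>.045);print('jig top',np.median(P[j][:,2]))
t=(abs(s)<.012)&(abs(l)<.02)&(P[...,2]>.055)&(P[...,2]<.07);print('tongue s,l',s[t].mean(),l[t].mean(),t.sum(),np.median(P[t][:,2]))
```

```text
slopes s,l, z0 [-0.00103957 -0.00060822  0.03488035] 7338 0.034874965537797745
jig top 0.03997543299055492
tongue s,l 0.0015236211879972633 0.0012748273148168463 669 0.06470385193416281
```

View pics/fin.png

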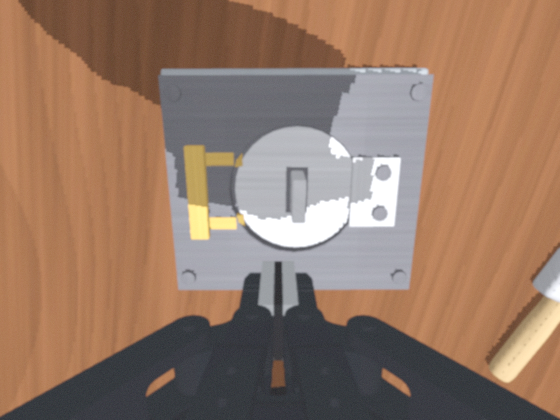

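The plate (297,188) lies flat: tilt about 0.001 rad, top at 34.9 mm, centred within 2 mm, under the lip at (352,190) and the noses at (238,160) and (238,220). The gripper is clear, so I'm handing in.

```bash
python3 -c "
from plant import manip
print(manip.sign_off())"
```

```text
the job is handed in; nothing more can be done
None
```

The work plate was tucked under the lip, pressed past the catch, released, and last measured flat on the seat floor (tilt about 0.001 rad, within 2 mm of centre); the job was handed in after 14.4 s on the robot's clock, though sign-off returned no verdict and I did not re-measure the other objects.

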